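# Hold a suspension link at ride height with a dial angle gauge

### The job

So that a colleague can tighten the pivot bolt at ride height, stand the dial angle gauge squarely on the middle of the flat seat of the suspension link, its dial facing away from the robot, and let go of it. Then take the link by the free eye that rests on the wooden block and raise it, without touching the gauge again, until the swinging needle settles on the middle of the gauge's index tab. Finish while still holding the link steady there; leave the spray can, the screwdriver and the steel tray alone.

Things in the scene. Friction and masses are not known exactly. Their poses are not given: they have to be found in the camera images.
- gauge_center (a point): Centre of the loose dial angle gauge, 68 mm above its foot: an upright block 130 mm wide (y), 32 thick (x), 136 tall (z), 0.38 kg, heavy at the foot. White dial, 112 mm across, on its +x face, which at the start faces away from the robot within 0.3 rad. The dial lies under a flush clear cover: grip anywhere across the 32 mm.
- gauge_foot (a point): Middle of the underside of the gauge's flat 130 x 32 mm foot; axes as gauge_center. It stays on the seat by weight and friction.
- needle (a joint): Angle (rad) of the gauge's black gravity needle from the gauge's own 12 o'clock, positive clockwise facing the dial. Its tip always points up, so with the gauge on the link, dial away from the robot, it reads the link's slope, positive when the free eye is higher than the pivot. Lightly damped: swings a second or two after each move.
- index (a joint): Angle (rad) of the index tab (black, 8 mm wide, 9 mm long, at the dial's rim) from the gauge's 12 o'clock, positive clockwise facing the dial. Preset differently each time, 0.10 to 0.32; it cannot be moved by touch.
- needle_tip (a point): Tip of the needle, 47 mm from the dial's centre (the needle is 6 mm wide, 4 mm towards the tip).
- index_mark (a point): Middle of the index tab's inner end, 47 mm from the dial's centre; coincides with needle_tip when the needle is on the index.
- link (a joint): Angle (rad) of the suspension link about its pivot bolt: 0 as it rests on the block, sloping down 0.10 rad to the free eye; grows as that eye is raised. The bolt is slack: the link turns easily about a level axis and falls back if let go (about 0.85 kg).
- link_pivot (a point): Centre of the link's pivot eye, on the bolt in a clevis in a machine vice fixed to the bench, 125 mm above the bench. Link axes: x along the bolt (level), y along the link from pivot to free eye, z up from the link. The clevis is 82 mm wide over bolt head and nut and reaches 150 mm above the bench.
- link_seat (a point): Middle of the link's flat bare seat, on its surface: 152 mm along the link, 40 wide, 125 mm along the link from the pivot, 10 mm above the line through the eyes. It lies between an inner shoulder 6 mm and an outer boss 8 mm higher than the seat (with a round crown 3 mm higher still).
- link_eye (a point): Centre of the link's free eye: a cylinder 44 mm across and 40 mm long along the link's x, with flat ends, 310 mm from the pivot; to be gripped on its two flat ends (40 mm apart). The neck beside it is 26 mm wide.
- block_top (a point): Middle of the top of the loose wooden block (60 x 90 mm, 72 mm tall) on which the free eye rests at the start.
- can: Bystander: white spray can with red cap, 58 mm across, 190 mm tall; origin at the middle of its base.
- screwdriver: Bystander: screwdriver with red handle, 200 mm long, lying on the bench.
- tray: Bystander: open steel tray, 130 x 100 x 25 mm; origin under its middle.
Things that resemble listed ones, but are neither listed nor needed, are in the scene too. What is shaped like the part that bears gauge_center but blue is not meant.

How it is judged:
By the outcome, as a careful person would: the job done as asked, in the order asked, and still so for the second after the job is handed in, while the arm keeps its last pose, push and grip.
It also fails if it takes over 58 s, if anything falls off the work surface, if the arm or the gripper's body presses on something with over 40 N, if the wrist force passes 120 N, or if a joint passes its speed limit or range.

### The arm

A 6-joint arm with a two-finger parallel gripper is mounted at the origin on the work surface. World frame = base frame: x ahead of the robot, y to its left, z up, the work surface at z = 0. Lengths are in m, angles in rad, forces in N, time in s.
With the tool pointing down it reaches from about 0.35 to 0.975 m from the base axis. Payload 4.9 kg.
Tool frame: the origin (TCP) lies on the centre line of the jaws, within the pads' length; the fingertips stand 14 mm ahead of it and the grasp point (between the pads) lies 5 mm behind it; z points along the fingers, y is the line along which they close (so a half turn about z gives the same grasp; the last joint's range is limited). The gripper opens to 85 mm and grips with 20 to 120 N. Pads are 22 mm wide; open, the fingers measure 114 mm over their backs; the gripper's body (76 mm by 85 mm) begins 54 mm behind the grasp point. The pads swing forward as they close: fully open they stand 13 mm farther back than shut.
Start: joints at [1.121, 0.053, 1.613, -0, 1.476, -0.119], TCP at [0.203, 0.591, 0.245] pointing down, gripper open.
Joint ranges: [-3.01, 3.01], [-1.01, 2.22], [0.06, 2.58], [-1.02, 4.17], [0.09, 2.62], [-3.14, 3.14]. Speed limits (rad/s): [2.57, 2.57, 3.14, 3.14, 3.14, 3.14].

### API

Orientations are given as a unit quaternion [w, x, y, z].
In Python, from plant import * gives the robot as it stands.
- The arm moves only by the tool send_rows, never from a script. Its argument "steps" is a list of rows, each an object with "translation": the shift along the tool's x, y, z in cm, a list of three; "delta_rot": the turn, a rotation vector about the tool's x, y, z in rad, a list of three; "jaw": the finger opening in cm, from 0 to 8.54. In form: [{"translation": [dx, dy, dz], "delta_rot": [rx, ry, rz], "jaw": jaw}, ...]. A call has exactly 8 rows; each row is the pose to reach, as a shift and turn from the pose commanded when the call began, along the tool's axes at that moment; what a row does not reach only later rows make up. A row lasts 1/10 s, in which the tool goes at most 50 mm and 8.59 degrees, less where a joint would pass 70% of its speed; a pose out of reach is approached as far as the arm can. A call with a gripper value outside its range is refused whole. The fingers move at their own pace and stop on an object; the grip force is fixed at half the most. Time passes only in rows, so rows that repeat a pose let the fingers close, or fill a call up. It gives the time, the measured TCP pose, the force, the opening and the grip force at its end, in the units of the state.
- state(): the state, without advancing time (a new reading comes with each control period).
- grab_frame(name): name is "scene" or "top" or "wrist"; returns a dict with "pixels" (420x560x3 uint8, blue, green, red), "range_z" (420x560 float32, m along the optical axis (not along the pixel's ray), 0 where there is no reading), "fx", "fy", "cx", "cy" (pixels), "rvec" (rotation vector, rad) and "tvec" (3), from world to camera coordinates, as OpenCV has them. Camera axes: x right, y down, z forward; pixel columns grow to the right and rows downward; lengths in m; the calibration is good to about 2 mm. A picture is of the moment at which its call begins.
- job_done(): hands the job in; it is judged then, once.
The state is a dict: "time": time; "joint_pos": joint angles; "joint_vel": joint speeds; "joint_efforts": joint torques, N m; "tool_pos": TCP position; "tool_rot": TCP orientation; "contact_force": force on the tool from outside, world axes, zero at the start; "ft_torque": the same for the moment, N m; "gripper_width": opening from 0.0 (shut) to 1.0 (fully open); "grasp_force": force on a finger pad.
Only numpy, scipy, OpenCV 4.12 (cv2) and the standard library are available. Lean on these libraries where they do the work, as an engineer would, in place of code of your own. Each camera call takes 0.05 s, during which the arm holds its last target. There are 200 camera calls.

## Working session

There is one attempt and no reset: what is moved stays moved. The work goes in short steps, Python scripts to look and compute and a tool call to move; the robot and the scene stay as the last step left them, time stands still between calls to the robot, and variables do not carry over. Pictures are saved under pics/ and viewed, at most 10 in all, crops included, and the job is handed in when it is done.

Besides the shell and the picture viewer there is one more tool, called after "Call:" as a command line: name --argument value ..., lists and objects as JSON in quotes. send_rows: Moves the arm, as the interface text tells. Its arguments: {"type":"object","properties":{"steps":{"type":"array","items":{"type":"object","properties":{"translation":{"type":"array","items":{"type":"number"}},"delta_rot":{"type":"array","items":{"type":"number"}},"jaw":{"type":"number"}}}}},"required":["steps"]}

```bash
ls; mkdir -p pics; cat > h.py <<'E'
from plant import *
import numpy as np, cv2
def grab(n,save=None):
    f=grab_frame(n)
    f['R']=cv2.Rodrigues(np.array(f['rvec'],float))[0]; f['t']=np.array(f['tvec'],float).ravel()
    if save: np.savez('pics/%s.npz'%save,**{k:f[k] for k in f}); cv2.imwrite('pics/%s.png'%save,f['pixels'])
    return f
def load(s):
    d=np.load('pics/%s.npz'%s); return {k:d[k] for k in d}
def cloud(f):
    z=f['range_z']; v,u=np.mgrid[:z.shape[0],:z.shape[1]]
    c=np.stack([(u-f['cx'])/f['fx']*z,(v-f['cy'])/f['fy']*z,z],-1)
    P=(c-f['t'])@f['R']; P[z==0]=np.nan; return P
def proj(f,p):
    c=f['R']@np.array(p,float)+f['t']; return c[0]/c[2]*f['fx']+f['cx'],c[1]/c[2]*f['fy']+f['cy']
def ray(f,u,v,axis,val):
    d=f['R'].T@np.array([(u-f['cx'])/f['fx'],(v-f['cy'])/f['fy'],1.]); o=-f['R'].T@f['t']
    return o+d*(val-o[axis])/d[axis]
def quatR(q):
    from scipy.spatial.transform import Rotation as Ro
    return Ro.from_quat([q[1],q[2],q[3],q[0]])
E
python3 - <<'E'
from h import *
a=grab('scene','s0');b=grab('top','t0')
print(state())
for f in(a,b): print(-f['R'].T@f['t'], f['R'][2])
E
```

```text
pics
{'time': 0.1, 'joint_pos': array([ 1.12103503e+00,  5.33172811e-02,  1.61414078e+00, -2.79932152e-07,
        1.47600545e+00, -1.19016423e-01]), 'joint_vel': array([-0.00102611, -0.00161053, -0.00032607, -0.0001389 ,  0.00312064,
        0.00015898]), 'joint_efforts': array([ 3.69635873e-04, -3.94899559e+01, -3.71365464e+01, -1.06252110e-04,
        3.89789755e-03, -3.92010861e-05]), 'tool_pos': array([0.20274359, 0.59063946, 0.24417905]), 'tool_rot': array([-2.62320367e-04,  1.64619611e-01,  9.86356684e-01, -8.97894759e-04]), 'contact_force': array([ 0.8772843 , -0.62175686, -0.40578985]), 'ft_torque': array([ 0.04137284,  0.00976224, -0.00966118]), 'grasp_force': 0.0, 'gripper_width': 0.9963733662624613}
[1.02803363 0.59974629 0.92392917] [-0.45792987 -0.53196771 -0.71225739]
[ 0.40796309 -0.00566069  1.66281401] [ 0.0642005   0.00206816 -0.99793488]
```

View pics/s0.png

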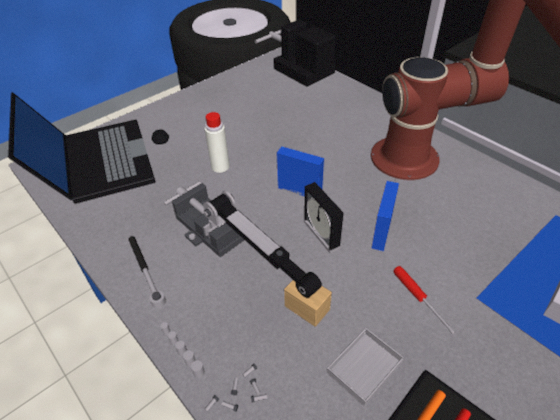

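View pics/t0.png

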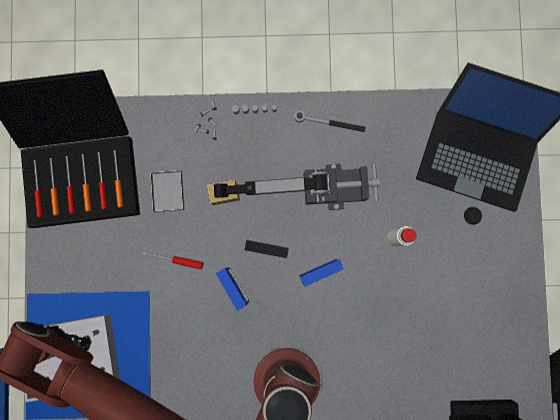

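The scene picture shows the black gauge with the white dial at (322,216), and the top view shows it at (266,249). The lookalikes are two blue blocks, at scene (300,171) and (386,215), top (321,272) and (232,288). The link runs from the clevis at top (317,183) to the eye on the block at (222,190). I choose the black one with the dial.

```bash
python3 - <<'E'
from h import *
f=load('t0');P=cloud(f);g=f['pixels'].astype(int)
def reg(u0,u1,v0,v1,zl,zh,name):
    Q=P[v0:v1,u0:u1].reshape(-1,3); C=g[v0:v1,u0:u1].reshape(-1,3)
    m=(Q[:,2]>zl)&(Q[:,2]<zh); Q=Q[m]
    r=cv2.minAreaRect((Q[:,:2]*1000).astype(np.float32))
    print(name,len(Q),Q.mean(0).round(4),np.median(Q[:,2]).round(4),r); return Q
reg(238,295,234,262,.125,.15,'gauge')
reg(256,304,172,200,.08,.16,'seat')
reg(205,245,172,206,.085,.16,'eye')
reg(200,245,172,210,.05,.08,'block')
reg(300,335,165,200,.10,.2,'clevis')
# height profile along link
for u in range(208,345,3):
    c=P[170:210,u]; m=c[:,2]>.085; 
    if m.any(): print(u,c[m].mean(0).round(3),'w',np.ptp(c[m][:,0]).round(3),'zmax',c[m][:,2].max().round(3), g[int(170+np.where(m)[0].mean()),u])
s=load('s0')
cv2.imwrite('pics/c1.png',cv2.resize(s['pixels'][170:320,170:350],None,fx=4,fy=4,interpolation=cv2.INTER_CUBIC)[:600])
E
```

```text
gauge 458 [0.4246 0.0505 0.1369] 0.1369 ((424.7969665527344, 50.920623779296875), (129.4326171875, 31.8442440032959), 77.45655822753906)
seat 654 [0.6163 0.007  0.123 ] 0.1234 ((616.8948364257812, 7.032264709472656), (41.2643928527832, 147.21533203125), 2.8658101558685303)
eye 347 [0.6094 0.1683 0.1105] 0.1114 ((608.714599609375, 163.53465270996094), (94.87599182128906, 41.75529861450195), 89.25885009765625)
block 285 [0.605  0.1932 0.0712] 0.072 ((609.9451293945312, 189.25094604492188), (60.96725082397461, 90.42919921875), 9.691343307495117)
clevis 540 [ 0.6204 -0.1026  0.138 ] 0.1388 ((622.640625, -98.31480407714844), (84.76202392578125, 87.88195037841797), 2.484929084777832)
214 [0.609 0.21  0.104] w 0.036 zmax 0.108 [2 0 0]
217 [0.608 0.2   0.112] w 0.04 zmax 0.119 [36 36 36]
220 [0.608 0.19  0.116] w 0.039 zmax 0.126 [21 21 26]
223 [0.609 0.181 0.113] w 0.038 zmax 0.12 [20 19 16]
226 [0.609 0.173 0.105] w 0.039 zmax 0.112 [33 29 30]
229 [0.61  0.163 0.109] w 0.025 zmax 0.115 [38 38 32]
232 [0.61  0.154 0.109] w 0.023 zmax 0.112 [31 27 31]
235 [0.61  0.144 0.111] w 0.023 zmax 0.1
[... 1075 characters left out ...]
44 138 141]
295 [ 0.618 -0.041  0.128] w 0.037 zmax 0.133 [148 144 146]
298 [ 0.62 -0.05  0.13] w 0.041 zmax 0.134 [149 146 146]
301 [ 0.62  -0.059  0.128] w 0.04 zmax 0.135 [151 147 150]
304 [ 0.619 -0.068  0.131] w 0.038 zmax 0.136 [25 22 24]
307 [ 0.618 -0.077  0.136] w 0.031 zmax 0.144 [46 41 38]
310 [ 0.625 -0.086  0.131] w 0.048 zmax 0.144 [35 33 32]
313 [ 0.621 -0.095  0.132] w 0.06 zmax 0.145 [39 34 36]
316 [ 0.62  -0.104  0.14 ] w 0.061 zmax 0.153 [41 42 40]
319 [ 0.619 -0.113  0.144] w 0.075 zmax 0.153 [39 38 38]
322 [ 0.619 -0.122  0.144] w 0.076 zmax 0.152 [30 29 32]
325 [ 0.621 -0.131  0.14 ] w 0.062 zmax 0.15 [30 27 28]
328 [ 0.621 -0.144  0.101] w 0.06 zmax 0.141 [159 158 158]
```

View pics/c1.png

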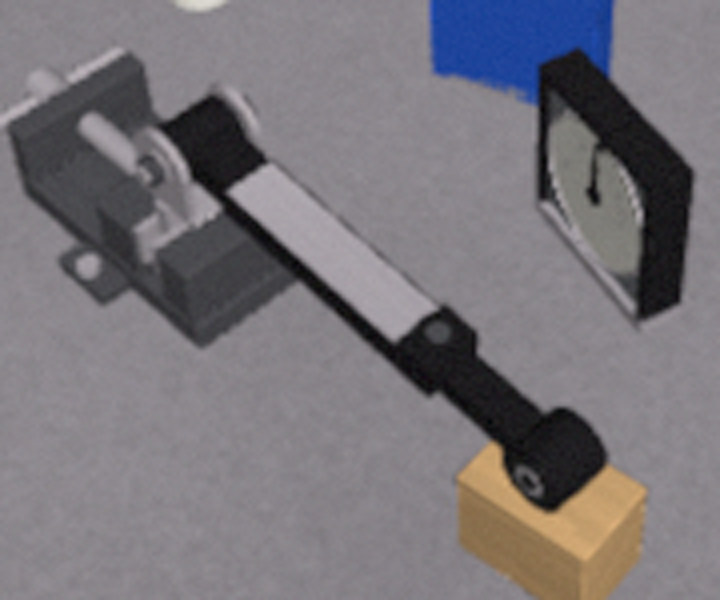

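The crop confirms it: a black block with a white dial and needle (crop 595,170) facing the scene camera, so +x. The sizes also match: 129×32 mm, top at z=0.137, and the eye, seat and clevis are consistent with the 310 and 125 mm offsets.

```bash
cat >> h.py <<'E'
from scipy.spatial.transform import Rotation as Ro
def goal(yaw,tilt):
    # tool y along yaw direction (gauge/link x), tool z down; then turned by tilt about that direction
    y=np.array([np.cos(yaw),np.sin(yaw),0]); z=np.array([0,0,-1.]); x=np.cross(y,z)
    return Ro.from_rotvec(tilt*y)*Ro.from_matrix(np.stack([x,y,z],1))
def delta(p,yaw,tilt,s=None):
    s=s or state(); R=quatR(s['tool_rot']); G=goal(yaw,tilt)
    print('pos',s['tool_pos'].round(4),'t',s['time'],'->',(R.inv().apply(np.array(p)-s['tool_pos'])*100).round(2),(R.inv()*G).as_rotvec().round(4),
      'F',np.round(s['contact_force'],1),'w',round(s['gripper_width'],3))
E
python3 -c "
from h import *
delta([.425,.051,.21],-.219,0)"
```

```text
pos [0.2027 0.5906 0.2442] t 0.1 -> [-38.55 -43.81   3.49] [-1.7000e-03  1.2000e-03  1.4591e+00] F [ 0.9 -0.6 -0.4] w 0.996
```

Call:
send_rows --steps '[{"translation": [-3,-3.5,0],"delta_rot": [0,0,0.12],"jaw": 8.5},{"translation": [-6,-7,0.5],"delta_rot": [0,0,0.24],"jaw": 8.5},{"translation": [-9,-10.5,1],"delta_rot": [0,0,0.36],"jaw": 8.5},{"translation": [-12,-14,1],"delta_rot": [0,0,0.48],"jaw": 8.5},{"translation": [-15,-17.5,1.5],"delta_rot": [0,0,0.6],"jaw": 8.5},{"translation": [-18,-21,1.5],"delta_rot": [0,0,0.72],"jaw": 8.5},{"translation": [-21,-24.5,2],"delta_rot": [0,0,0.84],"jaw": 8.5},{"translation": [-24,-28,2],"delta_rot": [0,0,0.96],"jaw": 8.5}]'

```text
time: 0.9
tool_pos: [0.3387, 0.2464, 0.2242]
tool_rot: [-0.0, 0.603, 0.798, -0.001]
contact_force: [0.6, 0.1, 0.6]
gripper_width: 0.994
grasp_force: 0.0
```

```bash
python3 -c "
from h import *
delta([.425,.051,.21],-.219,0)"
```

```text
pos [0.3387 0.2464 0.2242] t 0.9 -> [-21.15   2.98   1.43] [-0.001   0.0006  0.4947] F [0.6 0.1 0.6] w 0.994
```

Call:
send_rows --steps '[{"translation": [-3.5,0.5,0.2],"delta_rot": [0,0,0.1],"jaw": 8.5},{"translation": [-7,1,0.5],"delta_rot": [0,0,0.2],"jaw": 8.5},{"translation": [-10.5,1.5,0.7],"delta_rot": [0,0,0.3],"jaw": 8.5},{"translation": [-14,2,1],"delta_rot": [0,0,0.4],"jaw": 8.5},{"translation": [-17.5,2.5,1.2],"delta_rot": [0,0,0.49],"jaw": 8.5},{"translation": [-20,2.8,1.4],"delta_rot": [0,0,0.49],"jaw": 8.5},{"translation": [-21,3,1.4],"delta_rot": [0,0,0.49],"jaw": 8.5},{"translation": [-21,3,1.4],"delta_rot": [0,0,0.49],"jaw": 8.5}]'

```text
time: 1.7
tool_pos: [0.4259, 0.0542, 0.211]
tool_rot: [-0.0, 0.778, 0.628, -0.0]
contact_force: [-0.5, -0.5, 0.6]
gripper_width: 0.997
grasp_force: 0.0
```

```bash
python3 - <<'E'
from h import *
f=grab('wrist','w1')
P=cloud(f);Q=P.reshape(-1,3);Q=Q[(Q[:,2]>.12)&(Q[:,2]<.15)&(np.hypot(Q[:,0]-.425,Q[:,1]-.05)<.09)]
print(len(Q),Q.mean(0),cv2.minAreaRect((Q[:,:2]*1000).astype(np.float32)))
delta([.425,.051,.102],-.219,0)
E
```

```text
9242 [0.42797256 0.05913049 0.1367004 ] ((426.4732971191406, 52.165794372558594), (130.31443786621094, 32.12788391113281), 77.65717315673828)
pos [0.4257 0.055  0.2111] t 1.75 -> [-0.41  0.02 10.91] [-0.0009 -0.0004  0.0082] F [-0.2  0.5 -0.2] w 0.996
```

View pics/w1.png

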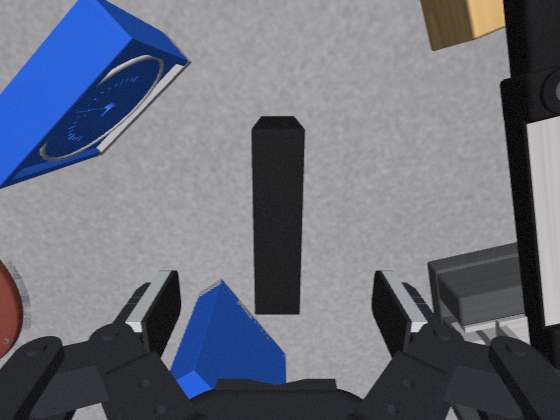

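The wrist picture shows the gauge's top edge-on at (277,215), centred between the open pads, with the blue lookalikes to either side at (95,90) and (235,340). The second measurement agrees to 1.5 mm, so I go down and grip.

Call:
send_rows --steps '[{"translation": [-0.2,0,2],"delta_rot": [0,0,0.005],"jaw": 8.5},{"translation": [-0.3,0,5],"delta_rot": [0,0,0.005],"jaw": 8.5},{"translation": [-0.3,0,8],"delta_rot": [0,0,0.005],"jaw": 8.5},{"translation": [-0.3,0,10],"delta_rot": [0,0,0.005],"jaw": 8.5},{"translation": [-0.3,0,10.9],"delta_rot": [0,0,0.005],"jaw": 8.5},{"translation": [-0.3,0,10.9],"delta_rot": [0,0,0.005],"jaw": 5},{"translation": [-0.3,0,10.9],"delta_rot": [0,0,0.005],"jaw": 2.5},{"translation": [-0.3,0,10.9],"delta_rot": [0,0,0.005],"jaw": 2.5}]'

```text
time: 2.55
tool_pos: [0.4264, 0.0521, 0.104]
tool_rot: [0.001, 0.779, 0.627, 0.001]
contact_force: [0.0, 0.3, 0.7]
gripper_width: 0.513
grasp_force: 0.0
```

Call:
send_rows --steps '[{"translation": [0,0,0],"delta_rot": [0,0,0],"jaw": 2.5},{"translation": [0,0,0],"delta_rot": [0,0,0],"jaw": 2.5},{"translation": [0,0,0],"delta_rot": [0,0,0],"jaw": 2.5},{"translation": [0,0,0],"delta_rot": [0,0,0],"jaw": 2.5},{"translation": [0,0,-1],"delta_rot": [0,0,0],"jaw": 2.5},{"translation": [0,0,-2.5],"delta_rot": [0,0,0],"jaw": 2.5},{"translation": [0,0,-5],"delta_rot": [0,0,0],"jaw": 2.5},{"translation": [0,0,-8],"delta_rot": [0,0,0],"jaw": 2.5}]'

```text
time: 3.35
tool_pos: [0.4231, 0.0519, 0.1806]
tool_rot: [-0.002, 0.779, 0.627, -0.002]
contact_force: [0.1, 0.6, -4.3]
gripper_width: 0.368
grasp_force: 60.9
```

```bash
python3 -c "
from h import *
delta([.615,.0065,.275],.04,-.1);print(state()['grasp_force'])"
```

```text
pos [0.4231 0.0519 0.1806] t 3.35 -> [-0.35 19.66 -9.55] [-0.0186 -0.0991 -0.2546] F [ 0.1  0.6 -4.3] w 0.368
60.85301399230957
```

Call:
send_rows --steps '[{"translation": [0,0,-3],"delta_rot": [0,-0.01,-0.02],"jaw": 2.5},{"translation": [0,2.5,-6],"delta_rot": [0,-0.025,-0.06],"jaw": 2.5},{"translation": [-0.3,6,-8.5],"delta_rot": [-0.005,-0.04,-0.1],"jaw": 2.5},{"translation": [-0.6,10,-9.5],"delta_rot": [-0.01,-0.06,-0.15],"jaw": 2.5},{"translation": [-1,14,-9.5],"delta_rot": [-0.015,-0.08,-0.2],"jaw": 2.5},{"translation": [-1.2,17.5,-9.5],"delta_rot": [-0.018,-0.1,-0.24],"jaw": 2.5},{"translation": [-1.3,19.3,-9.5],"delta_rot": [-0.019,-0.1,-0.255],"jaw": 2.5},{"translation": [-1.3,19.6,-9.5],"delta_rot": [-0.019,-0.1,-0.255],"jaw": 2.5}]'

```text
time: 4.15
tool_pos: [0.6144, -0.0032, 0.2751]
tool_rot: [0.037, 0.692, 0.72, -0.034]
contact_force: [-0.3, -1.0, -4.8]
gripper_width: 0.366
grasp_force: 62.3
```

```bash
python3 - <<'E'
from h import *
delta([.6155,.0167,.226],.04,-.1)
f=grab('scene','s2')
cv2.imwrite('pics/c2.png',cv2.resize(f['pixels'][110:300,160:400],None,fx=3,fy=3,interpolation=cv2.INTER_CUBIC))
t=grab('top','t2')
E
```

```text
pos [ 0.6144 -0.0032  0.2751] t 4.15 -> [2.47 0.18 4.69] [ 0.0022  0.0008 -0.0006] F [-0.3 -1.  -4.8] w 0.366
```

View pics/c2.png

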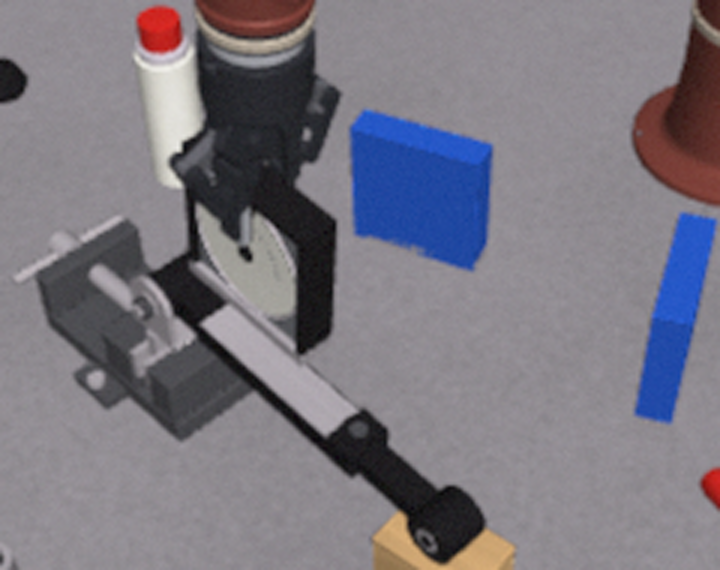

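The crop shows the gauge in the jaws above the seat, its foot line (crop 245,315) parallel to the seat and its dial facing the camera (+x). It sits about 2 cm toward the pivot, so I shift it and lower it.

Call:
send_rows --steps '[{"translation": [0.6,0.05,0],"delta_rot": [0,0,0],"jaw": 2.5},{"translation": [1.5,0.1,0.3],"delta_rot": [0,0,0],"jaw": 2.5},{"translation": [2.2,0.15,1],"delta_rot": [0,0,0],"jaw": 2.5},{"translation": [2.5,0.2,2],"delta_rot": [0,0,0],"jaw": 2.5},{"translation": [2.5,0.2,3],"delta_rot": [0,0,0],"jaw": 2.5},{"translation": [2.5,0.2,3.7],"delta_rot": [0,0,0],"jaw": 2.5},{"translation": [2.5,0.2,4.0],"delta_rot": [0,0,0],"jaw": 2.5},{"translation": [2.5,0.2,4.1],"delta_rot": [0,0,0],"jaw": 2.5}]'

```text
time: 5.05
tool_pos: [0.6152, 0.0178, 0.2332]
tool_rot: [0.038, 0.692, 0.72, -0.033]
contact_force: [0.2, 0.2, -3.9]
gripper_width: 0.367
grasp_force: 62.3
```

```bash
python3 - <<'E'
from h import *
f=grab('scene','s3'); 
delta([.6155,.0167,.224],.04,-.1)
P=cloud(f); Q=P.reshape(-1,3)
# gauge front face points: lower part
n=np.array([0,.0998,.995]); m=(Q[:,0]>.60)&(Q[:,0]<.66)&(Q[:,1]>-.08)&(Q[:,1]<.1)&(Q[:,2]>.14)&(Q[:,2]<.17); A=Q[m]
print(len(A),A[:,0].mean(), np.percentile(A[:,1],[1,50,99]))
# +y side face of gauge
m=(Q[:,0]>.59)&(Q[:,0]<.64)&(Q[:,1]>.06)&(Q[:,1]<.1)&(Q[:,2]>.145)&(Q[:,2]<.21); A=Q[m]; print(len(A),np.median(A,0),np.ptp(A[:,0]),np.polyfit(A[:,2],A[:,1],1))
E
```

```text
pos [0.6153 0.0179 0.2336] t 5.1 -> [-0.02  0.01  0.97] [ 0.0056  0.0014 -0.0004] F [-0.3  0.7 -5.2] w 0.369
409 0.6245121348049462 [-0.05188742  0.0151041   0.07648882]
246 [0.61815125 0.07634354 0.18145376] 0.03402599288165631 [0.07105398 0.06256414]
```

Call:
send_rows --steps '[{"translation": [0,0,0.3],"delta_rot": [0,0,0],"jaw": 2.5},{"translation": [0,0,0.5],"delta_rot": [0,0,0],"jaw": 2.5},{"translation": [0,0,0.6],"delta_rot": [0,0,0],"jaw": 2.5},{"translation": [0,0,0.65],"delta_rot": [0,0,0],"jaw": 2.5},{"translation": [0,0,0.7],"delta_rot": [0,0,0],"jaw": 2.5},{"translation": [0,0,0.75],"delta_rot": [0,0,0],"jaw": 2.5},{"translation": [0,0,0.8],"delta_rot": [0,0,0],"jaw": 2.5},{"translation": [0,0,0.8],"delta_rot": [0,0,0],"jaw": 2.5}]'

```text
time: 5.9
tool_pos: [0.6155, 0.0174, 0.2261]
tool_rot: [0.039, 0.692, 0.72, -0.033]
contact_force: [-0.3, -0.7, -3.8]
gripper_width: 0.369
grasp_force: 62.5
```

Call:
send_rows --steps '[{"translation": [0,0,0.05],"delta_rot": [0,0,0],"jaw": 2.5},{"translation": [0,0,0.1],"delta_rot": [0,0,0],"jaw": 2.5},{"translation": [0,0,0.15],"delta_rot": [0,0,0],"jaw": 2.5},{"translation": [0,0,0.2],"delta_rot": [0,0,0],"jaw": 2.5},{"translation": [0,0,0.2],"delta_rot": [0,0,0],"jaw": 2.5},{"translation": [0,0,0.2],"delta_rot": [0,0,0],"jaw": 2.5},{"translation": [0,0,0.2],"delta_rot": [0,0,0],"jaw": 2.5},{"translation": [0,0,0.2],"delta_rot": [0,0,0],"jaw": 2.5}]'

```text
time: 6.7
tool_pos: [0.6157, 0.0172, 0.226]
tool_rot: [0.039, 0.692, 0.72, -0.033]
contact_force: [-3.9, -0.3, 6.5]
gripper_width: 0.365
grasp_force: 63.7
```

Call:
send_rows --steps '[{"translation": [0,0,0.1],"delta_rot": [0,0,0],"jaw": 2.5},{"translation": [0,0,0.05],"delta_rot": [0,0,0],"jaw": 3.3},{"translation": [0,0,0.05],"delta_rot": [0,0,0],"jaw": 4},{"translation": [0,0,0],"delta_rot": [0,0,0],"jaw": 5},{"translation": [0,0,0],"delta_rot": [0,0,0],"jaw": 6.5},{"translation": [0,0,0],"delta_rot": [0,0,0],"jaw": 7.5},{"translation": [0,0,0],"delta_rot": [0,0,0],"jaw": 7.5},{"translation": [0,0,0],"delta_rot": [0,0,0],"jaw": 7.5}]'

```text
time: 7.5
tool_pos: [0.6155, 0.0171, 0.2239]
tool_rot: [0.039, 0.692, 0.72, -0.033]
contact_force: [-0.2, 0.1, 0.3]
gripper_width: 0.877
grasp_force: 0.0
```

Call:
send_rows --steps '[{"translation": [0,0,-1],"delta_rot": [0,0,0],"jaw": 7.5},{"translation": [0,0,-3],"delta_rot": [0,0,0],"jaw": 7.5},{"translation": [0,0,-6],"delta_rot": [0,0,0],"jaw": 7.5},{"translation": [0,0,-9],"delta_rot": [0,0,0],"jaw": 7.5},{"translation": [0,0,-11],"delta_rot": [0,0,0],"jaw": 7.5},{"translation": [4,0,-11],"delta_rot": [0,0,0],"jaw": 8.5},{"translation": [8,0,-11],"delta_rot": [0,0,0],"jaw": 8.5},{"translation": [12,0,-11],"delta_rot": [0,0,0],"jaw": 8.5}]'

```text
time: 8.3
tool_pos: [0.6097, 0.1487, 0.3228]
tool_rot: [0.039, 0.692, 0.72, -0.032]
contact_force: [-0.3, -0.0, -0.3]
gripper_width: 0.994
grasp_force: 0.0
```

```bash
python3 - <<'E'
from h import *
delta([.609,.192,.18],.04,-.1)
f=grab('scene','s4');t=grab('top','t4')
c=f['pixels'][130:290,190:350]
cv2.imwrite('pics/c4.png',cv2.resize(c,None,fx=3.7,fy=3.7,interpolation=cv2.INTER_CUBIC))
P=cloud(t);Q=P.reshape(-1,3)
m=(abs(Q[:,0]-.615)<.06)&(Q[:,1]>-.1)&(Q[:,1]<.11)&(Q[:,2]>.235)&(Q[:,2]<.275);A=Q[m]
if len(A)>20: print(len(A),A.mean(0),cv2.minAreaRect((A[:,:2]*1000).astype(np.float32)),np.polyfit(A[:,1],A[:,2],1))
E
```

```text
pos [0.6097 0.1487 0.3228] t 8.3 -> [ 5.75 -0.02 13.77] [ 0.008   0.001  -0.0012] F [-0.3 -0.  -0.3] w 0.994
581 [0.6134341  0.01745339 0.25737028] ((614.68701171875, 17.835296630859375), (33.17998123168945, 131.27212524414062), 2.6622982025146484) [-0.08556554  0.25886369]
```

View pics/c4.png

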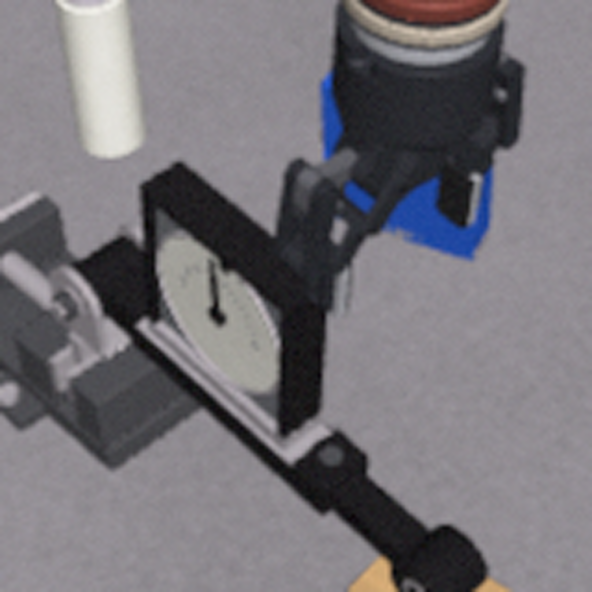

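The crop shows the gauge standing flush on the seat, dial toward +x, with the needle at (215,290) and the index tab just clockwise of it at (228,262). Measured from the top view, it is within about 2 mm of the seat middle and at the link's yaw. Next is the eye.

Call:
send_rows --steps '[{"translation": [3,0,1],"delta_rot": [0,0,0],"jaw": 8.5},{"translation": [5.5,0,4],"delta_rot": [0,0,0],"jaw": 8.5},{"translation": [5.7,0,8],"delta_rot": [0,0,0],"jaw": 8.5},{"translation": [5.7,0,12],"delta_rot": [0,0,0],"jaw": 8.5},{"translation": [5.7,0,13.7],"delta_rot": [0,0,0],"jaw": 8.5},{"translation": [5.7,0,13.7],"delta_rot": [0,0,0],"jaw": 8.5},{"translation": [5.7,0,13.7],"delta_rot": [0,0,0],"jaw": 8.5},{"translation": [5.7,0,13.7],"delta_rot": [0,0,0],"jaw": 8.5}]'

```text
time: 9.2
tool_pos: [0.6106, 0.1906, 0.1828]
tool_rot: [0.04, 0.692, 0.72, -0.031]
contact_force: [-0.5, -0.6, 0.0]
gripper_width: 0.991
grasp_force: 0.0
```

```bash
python3 - <<'E'
from h import *
f=grab('wrist','w5');P=cloud(f);Q=P.reshape(-1,3)
m=(abs(Q[:,0]-.609)<.05)&(Q[:,1]>.15)&(Q[:,1]<.23)&(Q[:,2]>.098)&(Q[:,2]<.125);A=Q[m]
e=A[A[:,1]>.175]
print(len(A),cv2.minAreaRect((e[:,:2]*1000).astype(np.float32)),np.percentile(e[:,0],[1,50,99]),np.percentile(e[:,1],[1,99]),np.percentile(e[:,2],[50,99]))
for y in np.arange(.16,.22,.006):
    k=A[abs(A[:,1]-y)<.003]
    if len(k): print(y.round(3),len(k),k[:,2].max().round(4),np.percentile(k[:,0],[2,98]).round(4))
delta([.609,.1895,.096],.04,-.1)
E
```

```text
5028 ((611.6092529296875, 194.013671875), (40.152076721191406, 38.88920593261719), 2.03759765625) [0.59199642 0.61149093 0.63091661] [0.17694784 0.21323747] [0.11391789 0.11743546]
0.16 300 0.1111 [0.6003 0.6256]
0.166 311 0.11 [0.6003 0.6251]
0.172 304 0.1096 [0.5954 0.6253]
0.178 259 0.1148 [0.5932 0.6312]
0.184 403 0.1176 [0.5927 0.6311]
0.19 529 0.1179 [0.5928 0.6308]
0.196 622 0.1181 [0.5927 0.6304]
0.202 729 0.1168 [0.5925 0.6306]
0.208 854 0.1135 [0.5918 0.63  ]
0.214 372 0.1068 [0.5928 0.6301]
pos [0.6105 0.1906 0.1827] t 9.25 -> [ 0.76 -0.25  8.64] [ 0.0112  0.0004 -0.0008] F [-0.1  0.  -0.1] w 1.0
```

Call:
send_rows --steps '[{"translation": [0.5,0,2],"delta_rot": [0.01,0,0],"jaw": 8.5},{"translation": [1,0,4.5],"delta_rot": [0.01,0,0],"jaw": 8.5},{"translation": [1,0,7],"delta_rot": [0.01,0,0],"jaw": 8.5},{"translation": [1,0,8.3],"delta_rot": [0.01,0,0],"jaw": 8.5},{"translation": [1,0,8.6],"delta_rot": [0.01,0,0],"jaw": 7},{"translation": [1,0,8.6],"delta_rot": [0.01,0,0],"jaw": 5.5},{"translation": [1,0,8.6],"delta_rot": [0.01,0,0],"jaw": 4.8},{"translation": [1,0,8.6],"delta_rot": [0.01,0,0],"jaw": 4.4}]'

```text
time: 10.05
tool_pos: [0.6103, 0.1919, 0.0945]
tool_rot: [0.036, 0.692, 0.72, -0.035]
contact_force: [0.1, -0.2, -0.3]
gripper_width: 0.513
grasp_force: 0.0
```

Call:
send_rows --steps '[{"translation": [0,0,0],"delta_rot": [0,0,0],"jaw": 4.2},{"translation": [0,0,0],"delta_rot": [0,0,0],"jaw": 3.8},{"translation": [0,0,0],"delta_rot": [0,0,0],"jaw": 3.4},{"translation": [0,0,0],"delta_rot": [0,0,0],"jaw": 3.2},{"translation": [0,0,0],"delta_rot": [0,0,0],"jaw": 3.2},{"translation": [0,0,0],"delta_rot": [0,0,0],"jaw": 3.2},{"translation": [0,0,0],"delta_rot": [0,0,0],"jaw": 3.2},{"translation": [0,0,0],"delta_rot": [0,0,0],"jaw": 3.2}]'

```text
time: 10.85
tool_pos: [0.6114, 0.192, 0.0947]
tool_rot: [0.037, 0.692, 0.72, -0.034]
contact_force: [4.8, 1.5, 1.9]
gripper_width: 0.457
grasp_force: 60.4
```

```bash
cat >> h.py <<'E'
from scipy import ndimage
def dial(f,piv,link,name=None,ux=np.array([1,.04,0])/np.hypot(1,.04)):
    """rectify the dial plane (piv = link pivot, link slope known roughly) to 5 px/mm; returns image"""
    ly=np.array([-ux[1]*np.cos(link),ux[0]*np.cos(link),np.sin(link)]); lz=np.cross(ux,ly)
    c=piv+ly*.123+lz*(.010+.068)+ux*.016-np.array([0,0,0])
    # facing the dial (looking along -x): right of image = +ly, up = lz
    W=[c+a*ly+b*lz for a,b in((-.065,.065),(.065,.065),(.065,-.065),(-.065,-.065))]
    src=np.float32([proj(f,w) for w in W]); H=cv2.getPerspectiveTransform(src,np.float32([[0,0],[520,0],[520,520],[0,520]]))
    im=cv2.warpPerspective(f['pixels'],H,(520,520),flags=cv2.INTER_CUBIC)
    if name: cv2.imwrite('pics/%s.png'%name,im)
    return im
E
python3 - <<'E'
from h import *
s=state();print(s['tool_pos'],s['contact_force'],s['ft_torque'],s['gripper_width'],s['grasp_force'])
f=grab('scene','s6')
dial(f,np.array([.6205,-.119,.125]),-.1,'d6')
E
```

```text
[0.61137228 0.19198288 0.09471556] [4.75331536 1.539075   1.87564761] [ 0.10985247 -0.55151827  0.10866949] 0.4573653937710851 60.442859530448914
```

View pics/d6.png

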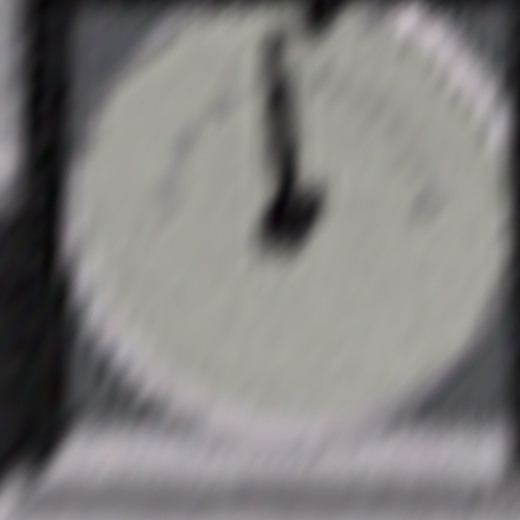

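```bash
python3 - <<'E'
from h import *
for n in('s4','s6'):
    f=load(n);P=cloud(f);g=f['pixels'].astype(int)
    # greyish-yellow dial face points
    m=(abs(P[...,1])<.1)&(P[...,0]>.6)&(P[...,0]<.66)&(P[...,2]>.13)&(P[...,2]<.26)&(g.min(2)>125)&(g.max(2)-g.min(2)<40)
    l,k=ndimage.label(m); i=np.argmax(np.bincount(l.ravel())[1:])+1; v,u=np.where(l==i)
    A=P[l==i]; print(n,len(A),A.mean(0).round(4),np.percentile(A,[2,98],axis=0).round(4),'px',cv2.fitEllipse(np.stack([u,v],1)[cv2.convexHull(np.stack([u,v],1).astype(np.int32),returnPoints=False).ravel()].astype(np.float32)))
    A=A[np.isfinite(A).all(1)];c=A.mean(0);nv=np.linalg.svd(A-c)[2][2];print('normal',nv.round(3))
    print('expected hub px',proj(f,[.631,.0135,.190]))
E
```

```text
s4 834 [0.6267 0.0132 0.1862] [[ 0.6237 -0.0383  0.1331]
 [ 0.6307  0.0644  0.2398]] px ((247.572509765625, 215.71633911132812), (26.556991577148438, 48.76564407348633), 145.69277954101562)
normal [-0.999 -0.04  -0.004]
expected hub px (np.float64(246.62465344435293), np.float64(216.46820802710204))
s6 846 [0.6267 0.0133 0.1864] [[ 0.6238 -0.0386  0.1327]
 [ 0.6306  0.064   0.2399]] px ((247.27484130859375, 215.93467712402344), (26.755462646484375, 49.98606491088867), 145.54055786132812)
normal [-0.999 -0.04  -0.006]
expected hub px (np.float64(246.62465344435293), np.float64(216.46820802710204))
```

```bash
cat >> h.py <<'E'
def dial2(f,link,name=None,x0=.627,hub=None):
    ux=np.array([1,.04,0])/np.hypot(1,.04); piv=np.array([.6205,-.119,.125])
    ly=np.array([-ux[1]*np.cos(link),ux[0]*np.cos(link),np.sin(link)]); lz=np.cross(ux,ly)
    c=piv+ly*.123+lz*.078+ux*.012
    h=.075; W=[c+a*ly+b*lz for a,b in((-h,h),(h,h),(h,-h),(-h,-h))]
    H=cv2.getPerspectiveTransform(np.float32([proj(f,w) for w in W]),np.float32([[0,0],[600,0],[600,600],[0,600]]))
    im=cv2.warpPerspective(f['pixels'],H,(600,600),flags=cv2.INTER_CUBIC)
    if name: cv2.imwrite('pics/%s.png'%name,im)
    return im
E
python3 - <<'E'
from h import *
dial2(load('s6'),-.1,'d7')
delta([0.6114,0.192,.0947],.04,-.1)
# arc targets for link angles, tool frame now (x~+link y, z~-link z)
s=state();R=quatR(s['tool_rot']);piv=np.array([.6205,-.119,.125]);ax=np.array([1,.04,0])/np.hypot(1,.04)
for a in(.05,.1,.15,.2,.25):
    r=Ro.from_rotvec(a*ax);p=piv+r.apply(s['tool_pos']-piv)
    print(a,(R.inv().apply(p-s['tool_pos'])*100).round(3),(R.inv().apply(a*ax)).round(3))
E
```

```text
pos [0.6114 0.192  0.0947] t 10.9 -> [0. 0. 0.] [ 0.0017  0.0005 -0.0004] F [5.3 0.3 1.2] w 0.46
0.05 [-0.044  0.003 -1.562] [0.   0.05 0.  ]
0.1 [-0.167  0.006 -3.12 ] [0.  0.1 0. ]
0.15 [-0.367  0.008 -4.67 ] [0.   0.15 0.  ]
0.2 [-0.645  0.011 -6.207] [0.  0.2 0. ]
0.25 [-0.999  0.014 -7.729] [0.   0.25 0.  ]
```

View pics/d7.png

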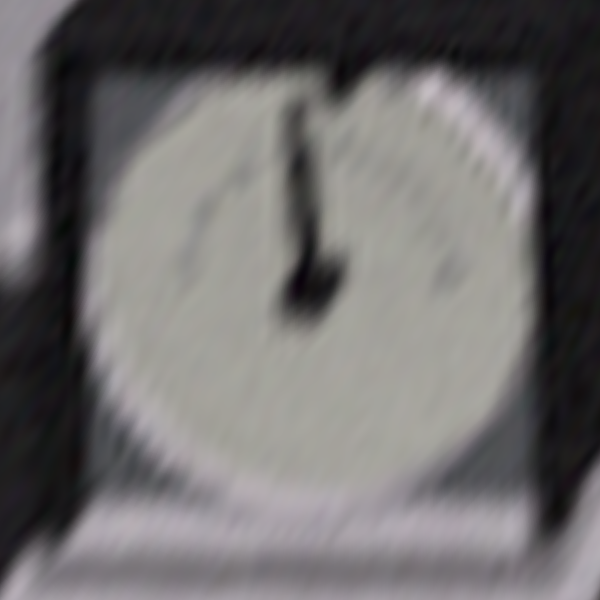

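The rectified dial shows the hub at (314,285), the needle tip at (293,105), about −0.11 rad, and the index tab's inner end at (340,95), about +0.14 rad. The needle agrees with the known −0.10 slope. I'll raise along the arc about the pivot to roughly +0.12, then measure finely.

Call:
send_rows --steps '[{"translation": [0,0,-0.3],"delta_rot": [0,0.01,0],"jaw": 3.2},{"translation": [-0.02,0,-0.8],"delta_rot": [0,0.025,0],"jaw": 3.2},{"translation": [-0.03,0,-1.25],"delta_rot": [0,0.04,0],"jaw": 3.2},{"translation": [-0.05,0,-1.72],"delta_rot": [0,0.055,0],"jaw": 3.2},{"translation": [-0.09,0,-2.19],"delta_rot": [0,0.07,0],"jaw": 3.2},{"translation": [-0.13,0.01,-2.65],"delta_rot": [0,0.085,0],"jaw": 3.2},{"translation": [-0.16,0.01,-3.0],"delta_rot": [0,0.096,0],"jaw": 3.2},{"translation": [-0.17,0.01,-3.12],"delta_rot": [0,0.1,0],"jaw": 3.2}]'

```text
time: 11.7
tool_pos: [0.6113, 0.1935, 0.1248]
tool_rot: [0.001, 0.693, 0.721, 0.001]
contact_force: [8.3, 3.0, -5.9]
gripper_width: 0.461
grasp_force: 61.1
```

Call:
send_rows --steps '[{"translation": [0,0,-0.3],"delta_rot": [0,0.01,0],"jaw": 3.2},{"translation": [-0.02,0,-0.8],"delta_rot": [0,0.025,0],"jaw": 3.2},{"translation": [-0.03,0,-1.25],"delta_rot": [0,0.04,0],"jaw": 3.2},{"translation": [-0.05,0,-1.72],"delta_rot": [0,0.055,0],"jaw": 3.2},{"translation": [-0.09,0,-2.19],"delta_rot": [0,0.07,0],"jaw": 3.2},{"translation": [-0.13,0.01,-2.65],"delta_rot": [0,0.085,0],"jaw": 3.2},{"translation": [-0.16,0.01,-3.0],"delta_rot": [0,0.096,0],"jaw": 3.2},{"translation": [-0.17,0.01,-3.12],"delta_rot": [0,0.1,0],"jaw": 3.2}]'

```text
time: 12.5
tool_pos: [0.6114, 0.1919, 0.156]
tool_rot: [-0.036, 0.692, 0.72, 0.035]
contact_force: [8.0, 3.3, -4.4]
gripper_width: 0.46
grasp_force: 61.2
```

Call:
send_rows --steps '[{"translation": [0,0,0],"delta_rot": [0,0,0],"jaw": 3.2},{"translation": [0,0,0],"delta_rot": [0,0,0],"jaw": 3.2},{"translation": [0,0,0],"delta_rot": [0,0,0],"jaw": 3.2},{"translation": [0,0,0],"delta_rot": [0,0,0],"jaw": 3.2},{"translation": [0,0,0],"delta_rot": [0,0,0],"jaw": 3.2},{"translation": [0,0,0],"delta_rot": [0,0,0],"jaw": 3.2},{"translation": [0,0,0],"delta_rot": [0,0,0],"jaw": 3.2},{"translation": [0,0,0],"delta_rot": [0,0,0],"jaw": 3.2}]'

```text
time: 13.3
tool_pos: [0.6114, 0.192, 0.1557]
tool_rot: [-0.035, 0.692, 0.72, 0.035]
contact_force: [7.3, 4.2, -4.1]
gripper_width: 0.461
grasp_force: 61.3
```

Call:
send_rows --steps '[{"translation": [0,0,0],"delta_rot": [0,0,0],"jaw": 3.2},{"translation": [0,0,0],"delta_rot": [0,0,0],"jaw": 3.2},{"translation": [0,0,0],"delta_rot": [0,0,0],"jaw": 3.2},{"translation": [0,0,0],"delta_rot": [0,0,0],"jaw": 3.2},{"translation": [0,0,0],"delta_rot": [0,0,0],"jaw": 3.2},{"translation": [0,0,0],"delta_rot": [0,0,0],"jaw": 3.2},{"translation": [0,0,0],"delta_rot": [0,0,0],"jaw": 3.2},{"translation": [0,0,0],"delta_rot": [0,0,0],"jaw": 3.2}]'

```text
time: 14.1
tool_pos: [0.6113, 0.192, 0.1557]
tool_rot: [-0.035, 0.692, 0.72, 0.035]
contact_force: [7.5, 4.0, -5.0]
gripper_width: 0.465
grasp_force: 61.3
```

```bash
cat >> h.py <<'E'
def polar(ims,hub=(314,285)):
    """darkness profile against angle (rad) at needle radii and tab radii, mean of frames"""
    g=np.mean([cv2.cvtColor(i,cv2.COLOR_BGR2GRAY).astype(np.float32) for i in ims],0)
    th=np.arange(-.45,.7,.01); out=[]
    for r0,r1 in((25,44),(47.5,51.5)):
        r=np.arange(r0,r1,.5)*4; X=hub[0]+r[:,None]*np.sin(th); Y=hub[1]-r[:,None]*np.cos(th)
        out.append(cv2.remap(g,X.astype(np.float32),Y.astype(np.float32),cv2.INTER_LINEAR).mean(0))
    return th,out
E
python3 - <<'E'
from h import *
s=state();print(s['tool_pos'],s['contact_force'],s['grasp_force'],s['time'])
a=s['tool_pos']-np.array([.6205,-.119,.125]); a0=np.array([.0,.311,-.0303])
link=np.arctan2(a[2],a[1])-np.arctan2(a0[2],a0[1])-.1; print('slope',link)
ims=[]
for i in range(3):
    f=grab('scene','s8%d'%i);ims.append(dial2(f,link))
cv2.imwrite('pics/d8.png',np.mean(ims,0))
th,o=polar(ims)
d6=polar([dial2(load('s6'),-.1)])[1]
for k in range(0,len(th),2):print(th[k].round(2),[round(float(x[k])) for x in (o[0],o[1],d6[0],d6[1])])
E
```

```text
[0.61134546 0.19198318 0.15565308] [ 7.53991516  4.02975508 -5.03037576] 61.300780177116394 14.1
slope 0.0953720582688278
-0.45 [156, 163, 157, 161]
-0.43 [156, 163, 157, 162]
-0.41 [156, 163, 157, 162]
-0.39 [156, 163, 156, 163]
-0.37 [157, 162, 155, 163]
-0.35 [157, 163, 154, 162]
-0.33 [158, 163, 152, 159]
-0.31 [158, 163, 148, 158]
-0.29 [158, 164, 143, 156]
-0.27 [158, 164, 135, 156]
-0.25 [158, 164, 125, 158]
-0.23 [158, 163, 113, 159]
-0.21 [158, 163, 100, 157]
-0.19 [157, 162, 88, 154]
-0.17 [156, 160, 76, 152]
-0.15 [154, 158, 67, 145]
-0.13 [151, 157, 62, 138]
-0.11 [147, 155, 61, 133]
-0.09 [142, 154, 66, 128]
-0.07 [135, 157, 75, 121]
-0.05 [126, 158, 86, 119]
-0.03 [116, 152, 98, 119]
-0.01 [104, 144, 109, 113]
0.01 [92, 132, 117, 107]
0.03 [80, 111, 124, 98]
0.05 [71, 81, 130, 85]
0.07 [66, 54, 137, 67]
0.09 [65, 32, 143, 52]
0.11 [69, 19, 145, 41]
0.13 [77, 19, 147, 39]
0.15 [87, 27, 148, 48]
0.17 [99, 42, 150, 62]
0.19 [111, 66, 151, 80]
0.21 [123, 97, 152, 106]
0.23 [135, 126, 152, 131]
0.25 [145, 146, 153, 146]
0.27 [151, 154, 155, 154]
0.29 [153, 157, 155, 157]
0.31 [153, 157, 155, 155]
0.33 [155, 156, 154, 152]
0.35 [156, 156, 153, 148]
0.37 [157, 156, 153, 144]
0.39 [157, 155, 154, 145]
0.41 [158, 154, 155, 149]
0.43 [158, 156, 156, 152]
0.45 [157, 156, 156, 154]
0.47 [156, 155, 156, 154]
0.49 [155, 156, 154, 155]
0.51 [153, 157, 153, 156]
0.53 [151, 152, 153, 159]
0.55 [151, 148, 153, 159]
0.57 [152, 148, 154, 153]
0.59 [154, 148, 155, 147]
0.61 [156, 144, 154, 149]
0.63 [157, 143, 153, 154]
0.65 [157, 149, 151, 157]
0.67 [157, 153, 150, 158]
0.69 [156, 153, 151, 158][ WARN:0@2.566] global loadsave.cpp:1063 imwrite_ Unsupported depth image for selected encoder is fallbacked to CV_8U.
```

View pics/d8.png

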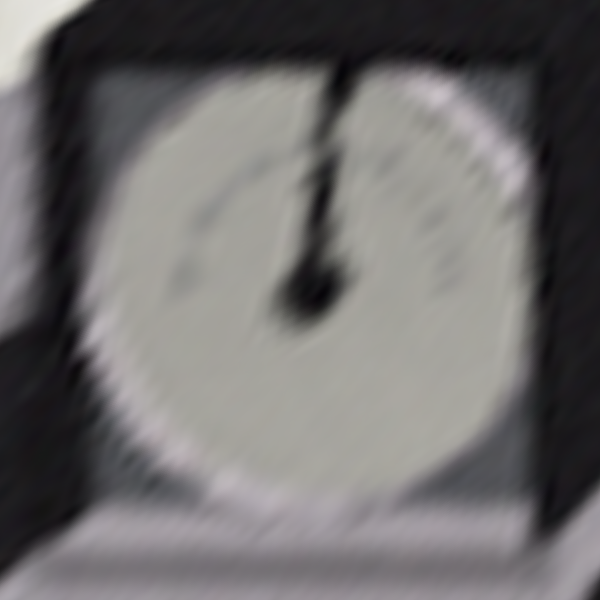

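The rectified dial shows the needle pointing to (328,120) and the tab at (342,75): the needle is about 0.04 rad short. The profiles give needle 0.085 and tab 0.125, with a common bias of about 0.01. I'll raise 0.04 more.

Call:
send_rows --steps '[{"translation": [0,0,-0.15],"delta_rot": [0,0.005,0],"jaw": 3.2},{"translation": [0,0,-0.37],"delta_rot": [0,0.012,0],"jaw": 3.2},{"translation": [-0.01,0,-0.62],"delta_rot": [0,0.02,0],"jaw": 3.2},{"translation": [-0.02,0,-0.87],"delta_rot": [0,0.028,0],"jaw": 3.2},{"translation": [-0.03,0,-1.1],"delta_rot": [0,0.035,0],"jaw": 3.2},{"translation": [-0.03,0,-1.2],"delta_rot": [0,0.039,0],"jaw": 3.2},{"translation": [-0.03,0,-1.25],"delta_rot": [0,0.04,0],"jaw": 3.2},{"translation": [-0.03,0,-1.25],"delta_rot": [0,0.04,0],"jaw": 3.2}]'

```text
time: 15.05
tool_pos: [0.6114, 0.1905, 0.1681]
tool_rot: [-0.05, 0.691, 0.719, 0.049]
contact_force: [6.9, 3.4, -2.9]
gripper_width: 0.457
grasp_force: 61.2
```

Call:
send_rows --steps '[{"translation": [0,0,0],"delta_rot": [0,0,0],"jaw": 3.2},{"translation": [0,0,0],"delta_rot": [0,0,0],"jaw": 3.2},{"translation": [0,0,0],"delta_rot": [0,0,0],"jaw": 3.2},{"translation": [0,0,0],"delta_rot": [0,0,0],"jaw": 3.2},{"translation": [0,0,0],"delta_rot": [0,0,0],"jaw": 3.2},{"translation": [0,0,0],"delta_rot": [0,0,0],"jaw": 3.2},{"translation": [0,0,0],"delta_rot": [0,0,0],"jaw": 3.2},{"translation": [0,0,0],"delta_rot": [0,0,0],"jaw": 3.2}]'

```text
time: 15.85
tool_pos: [0.6114, 0.1905, 0.1681]
tool_rot: [-0.05, 0.691, 0.719, 0.049]
contact_force: [7.5, 3.3, -3.4]
gripper_width: 0.456
grasp_force: 61.2
```

Call:
send_rows --steps '[{"translation": [0,0,0],"delta_rot": [0,0,0],"jaw": 3.2},{"translation": [0,0,0],"delta_rot": [0,0,0],"jaw": 3.2},{"translation": [0,0,0],"delta_rot": [0,0,0],"jaw": 3.2},{"translation": [0,0,0],"delta_rot": [0,0,0],"jaw": 3.2},{"translation": [0,0,0],"delta_rot": [0,0,0],"jaw": 3.2},{"translation": [0,0,0],"delta_rot": [0,0,0],"jaw": 3.2},{"translation": [0,0,0],"delta_rot": [0,0,0],"jaw": 3.2},{"translation": [0,0,0],"delta_rot": [0,0,0],"jaw": 3.2}]'

```text
time: 16.65
tool_pos: [0.6114, 0.1905, 0.1681]
tool_rot: [-0.05, 0.691, 0.719, 0.049]
contact_force: [8.2, 4.1, -3.4]
gripper_width: 0.463
grasp_force: 61.2
```

```bash
cat > m.py <<'E'
from h import *
s=state();print(s['tool_pos'],s['contact_force'],s['time'])
a=s['tool_pos']-np.array([.6205,-.119,.125]); a0=np.array([.0,.311,-.0303])
link=np.arctan2(a[2],a[1])-np.arctan2(a0[2],a0[1])-.1; print('slope',link)
def cen(th,p,lev):
    k=p<lev; l,n=ndimage.label(k); i=l[np.argmin(p)]; j=np.where(l==i)[0]
    a=np.interp(lev,[p[j[0]],p[j[0]-1]],[th[j[0]],th[j[0]-1]]);b=np.interp(lev,[p[j[-1]],p[j[-1]+1]],[th[j[-1]],th[j[-1]+1]]);return round((a+b)/2,4)
ims=[]
for i in range(5):
    im=dial2(grab('scene'),link);ims.append(im);o=polar([im])
    print('needle',cen(o[0],o[1][0],100),'tab',cen(o[0],o[1][1],80))
th,o=polar(ims);print('mean needle',[cen(th,o[0],l) for l in(85,100,120)],'tab',[cen(th,o[1],l) for l in(60,80,100,120)])
cv2.imwrite('pics/d9.png',np.mean(ims,0).astype(np.uint8))
E
python3 m.py
```

```text
[0.61141678 0.19052041 0.16805137] [ 8.19419331  4.1353654  -3.44606082] 16.65
slope 0.13532500255287888
needle 0.118 tab 0.1298
needle 0.1201 tab 0.1288
needle 0.1199 tab 0.1278
needle 0.1192 tab 0.129
needle 0.1193 tab 0.1293
mean needle [np.float64(0.1203), np.float64(0.1193), np.float64(0.12)] tab [np.float64(0.1333), np.float64(0.1289), np.float64(0.1259), np.float64(0.1238)]
```

View pics/d9.png

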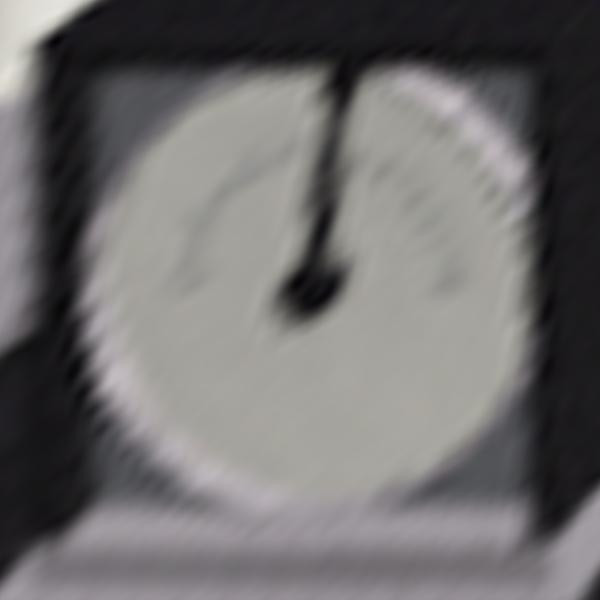

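The averaged dial shows the needle running from hub (312,285) into the tab at (342,80), almost collinear. With the hub at 312, the needle reads 0.134 and the tab about 0.139, so I nudge it 0.005 and let it settle.

Call:
send_rows --steps '[{"translation": [0,0,-0.05],"delta_rot": [0,0.002,0],"jaw": 3.2},{"translation": [0,0,-0.1],"delta_rot": [0,0.004,0],"jaw": 3.2},{"translation": [0,0,-0.15],"delta_rot": [0,0.005,0],"jaw": 3.2},{"translation": [0,0,-0.15],"delta_rot": [0,0.005,0],"jaw": 3.2},{"translation": [0,0,-0.15],"delta_rot": [0,0.005,0],"jaw": 3.2},{"translation": [0,0,-0.15],"delta_rot": [0,0.005,0],"jaw": 3.2},{"translation": [0,0,-0.15],"delta_rot": [0,0.005,0],"jaw": 3.2},{"translation": [0,0,-0.15],"delta_rot": [0,0.005,0],"jaw": 3.2}]'

```text
time: 17.7
tool_pos: [0.6114, 0.1903, 0.1696]
tool_rot: [-0.052, 0.691, 0.719, 0.051]
contact_force: [7.4, 3.7, -2.9]
gripper_width: 0.461
grasp_force: 61.2
```

Call:
send_rows --steps '[{"translation": [0,0,0],"delta_rot": [0,0,0],"jaw": 3.2},{"translation": [0,0,0],"delta_rot": [0,0,0],"jaw": 3.2},{"translation": [0,0,0],"delta_rot": [0,0,0],"jaw": 3.2},{"translation": [0,0,0],"delta_rot": [0,0,0],"jaw": 3.2},{"translation": [0,0,0],"delta_rot": [0,0,0],"jaw": 3.2},{"translation": [0,0,0],"delta_rot": [0,0,0],"jaw": 3.2},{"translation": [0,0,0],"delta_rot": [0,0,0],"jaw": 3.2},{"translation": [0,0,0],"delta_rot": [0,0,0],"jaw": 3.2}]'

```text
time: 18.5
tool_pos: [0.6115, 0.1903, 0.1696]
tool_rot: [-0.052, 0.691, 0.719, 0.051]
contact_force: [9.1, 2.9, -3.8]
gripper_width: 0.456
grasp_force: 61.2
```

Call:
send_rows --steps '[{"translation": [0,0,0],"delta_rot": [0,0,0],"jaw": 3.2},{"translation": [0,0,0],"delta_rot": [0,0,0],"jaw": 3.2},{"translation": [0,0,0],"delta_rot": [0,0,0],"jaw": 3.2},{"translation": [0,0,0],"delta_rot": [0,0,0],"jaw": 3.2},{"translation": [0,0,0],"delta_rot": [0,0,0],"jaw": 3.2},{"translation": [0,0,0],"delta_rot": [0,0,0],"jaw": 3.2},{"translation": [0,0,0],"delta_rot": [0,0,0],"jaw": 3.2},{"translation": [0,0,0],"delta_rot": [0,0,0],"jaw": 3.2}]'

```text
time: 19.3
tool_pos: [0.6114, 0.1903, 0.1696]
tool_rot: [-0.052, 0.691, 0.719, 0.051]
contact_force: [7.6, 2.9, -3.2]
gripper_width: 0.463
grasp_force: 61.2
```

```bash
sed -i 's/hub=(314,285)/hub=(312,285)/' h.py; python3 m.py
```

```text
[0.61144285 0.19026089 0.1695817 ] [ 7.58254526  2.87275977 -3.16185586] 19.3
slope 0.14029046176925453
needle 0.1474 tab 0.1469
needle 0.1471 tab 0.1468
needle 0.1465 tab 0.1471
needle 0.1465 tab 0.1463
needle 0.1459 tab 0.1462
mean needle [np.float64(0.1479), np.float64(0.1467), np.float64(0.1466)] tab [np.float64(0.1477), np.float64(0.1466), np.float64(0.145), np.float64(0.1412)]
```

Needle and tab now agree within 0.001 rad and hold steady, so I'm handing in.

```bash
python3 -c "
from plant import *
print(job_done())"
```

```text
the job is handed in; nothing more can be done
None
```

The gauge stands on the middle of the link seat with its dial facing away from the robot. The gripper is holding the link at about 0.14 rad slope, where needle and index tab agree to about 0.001 rad in the images, and I handed the job in at about 20 s (no verdict was returned).

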